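# Make up the capping station: fill the bottle board and tip out its caps

### The arm

A 6-joint arm with a two-finger parallel gripper is mounted at the origin on the work surface. World frame = base frame: x ahead of the robot, y to its left, z up, the work surface at z = 0. Lengths are in m, angles in rad, forces in N, time in s.
With the tool pointing down it reaches from about 0.4 to 0.925 m from the base axis. Payload 12.5 kg.
Tool frame: the origin (TCP) lies between the finger pads, 19 mm behind the fingertips; this is the grasp point; x points along the fingers, z is the direction in which the jaws open and shut, and the axes are right-handed (so a half turn about x gives the same grasp; the last joint's range is limited). The gripper opens to 95 mm and grips with 3 to 60 N. Pads are 20 mm wide; open, the fingers measure 119 mm over their backs; the gripper's body (75 mm by 180 mm) begins 59 mm behind the grasp point.
Start: joints at [1.006, 0.491, 1.559, -0, 1.092, -0.106], TCP at [0.277, 0.56, 0.233] pointing down, gripper open.
Joint ranges: [-3.1, 3.1], [-0.84, 2.19], [0.05, 2.79], [-1.13, 4.28], [0.06, 2.93], [-2.69, 2.69]. Speed limits (rad/s): [2.22, 2.22, 2.79, 3.14, 3.14, 3.14].

### API

Orientations are given as a unit quaternion [x, y, z, w].
In Python, from station import read_state, viewer, bot gives the robot as it stands.
- The arm moves only by the tool carry_out, never from a script. Its argument "rows" is one flat list of numbers, 7 for each row, row after row: the turn, a rotation vector about the world's x, y, z in degrees, then the shift along the world's x, y, z in m, then the closure, from 0 (fully open) to 1 (shut). A call has exactly 8 rows; each row shifts and turns the pose as measured when the row begins; what a row does not reach is not made up. A row lasts 1/8 s, in which the tool goes at most 62.5 mm and 10.7 degrees, less where a joint would pass 70% of its speed; a pose out of reach is approached as far as the arm can. A call is refused whole if a number of a shift passes 0.0625 or a number of a turn 10.7, either way. A call with a gripper value outside its range is refused whole. The fingers move at their own pace and stop on an object; "squeeze" is the grip in N (left out, the last holds). Time passes only in rows, so rows that do not move let the fingers close, or fill a call up. It gives the time, the measured TCP pose, the force and the opening at its end, in the units of the state.
- read_state(): the state, without advancing time (a new reading comes with each control period).
- viewer.snapshot(name): name is "scene" or "top" or "wrist"; returns the picture (480x640x3 uint8, red, green, blue); there is no depth.
- viewer.get_calibration(name): a dict with "intrinsics" (3x3 intrinsics, pixels), "rvec" (rotation vector, rad) and "tvec" (3), from world to camera coordinates, as OpenCV has them. Camera axes: x right, y down, z forward; pixel columns grow to the right and rows downward; lengths in m; the calibration is good to about 2 mm. A picture is of the moment at which its call begins: read the wrist's pose just before it. get_calibration takes no time and is no camera call; for the wrist camera it gives the pose at the moment of the call.
- bot.hand_in(): hands the job in, once; it reports no verdict.
The state is a dict: "time_s": time; "joints": joint angles; "qvel": joint speeds; "effort": joint torques, N m; "eef_pos": TCP position; "eef_rot": TCP orientation; "contact_force": force on the tool from outside, world axes, zero at the start; "moment": the same for the moment, N m; "gripper_width": finger opening in m.
Only numpy, scipy, OpenCV 4.12 (cv2) and the standard library are available. Lean on these libraries where they do the work, as an engineer would, in place of code of your own. Each camera call takes 0.05 s, during which the arm holds its last target. There are 200 camera calls.

### The job

Get this batch ready for capping: stand the three bottles from the supply board on the half-filled board as a second row on the robot's side, each straight in front of a standing bottle and as far from it as the standing bottles are from one another, so that the six make a neat upright grid of two by three. Set them down gently, with none tipped over and the standing row and the roll of red tape left where they are. Empty all six white caps from the steel beaker into the steel pan, and stand the empty beaker upright on the bench again, outside the pan.

Things in the scene. Friction and masses are not known exactly. Their poses are not given: they have to be found in the camera images.
- board: fixed timber carrying board, flat, 195 mm (its x, front to back) by 280 mm (its y) and 18 mm thick. Origin: centre of its underside on the bench; x points away from the robot, y to the left along its length (turned up to 0.2 rad). It carries a finished row of three bottles along its far half; the near half is empty
- row_left: the left (+y) bottle of the finished row on the board, 43 mm beyond its middle line; bottles 86 mm apart, centre to centre. Round black bottle, white neck, corked, 118 mm tall, 0.4 kg: foot 48 mm wide, belly 72 mm wide 56 mm up, shoulder 40 mm wide 84 mm up, then a straight neck 21 mm in diameter, 86 to 118 mm up, to grip (TCP about 110 mm above the foot). Origin: centre of the underside, z up
- row_middle: the middle bottle of the finished row on the board, 43 mm beyond its middle line; bottles 86 mm apart, centre to centre. Round black bottle, white neck, corked, 118 mm tall, 0.4 kg: foot 48 mm wide, belly 72 mm wide 56 mm up, shoulder 40 mm wide 84 mm up, then a straight neck 21 mm in diameter, 86 to 118 mm up, to grip (TCP about 110 mm above the foot). Origin: centre of the underside, z up
- row_right: the right (-y) bottle of the finished row on the board, 43 mm beyond its middle line; bottles 86 mm apart, centre to centre. Round black bottle, white neck, corked, 118 mm tall, 0.4 kg: foot 48 mm wide, belly 72 mm wide 56 mm up, shoulder 40 mm wide 84 mm up, then a straight neck 21 mm in diameter, 86 to 118 mm up, to grip (TCP about 110 mm above the foot). Origin: centre of the underside, z up
- spot_left (a point): unmarked place on the board's top face for a bottle of the near row: straight in front (towards the robot, along the board's x) of row_left, 86 mm from it centre to centre; x, y, z as the board's
- spot_middle (a point): unmarked place on the board's top face for a bottle of the near row: straight in front (towards the robot, along the board's x) of row_middle, 86 mm from it centre to centre; x, y, z as the board's
- spot_right (a point): unmarked place on the board's top face for a bottle of the near row: straight in front (towards the robot, along the board's x) of row_right, 86 mm from it centre to centre; x, y, z as the board's
- supply_board: second, fixed timber board, 240 mm (x) by 170 mm (y), 18 mm thick, to the left or the right of the first, with the three remaining bottles standing anyhow on it. Origin: centre of its underside on the bench
- bottle_1: one of the three remaining bottles, all alike, standing on the supply board. Round black bottle, white neck, corked, 118 mm tall, 0.4 kg: foot 48 mm wide, belly 72 mm wide 56 mm up, shoulder 40 mm wide 84 mm up, then a straight neck 21 mm in diameter, 86 to 118 mm up, to grip (TCP about 110 mm above the foot). Origin: centre of the underside, z up
- bottle_2: one of the three remaining bottles, all alike, standing on the supply board. Round black bottle, white neck, corked, 118 mm tall, 0.4 kg: foot 48 mm wide, belly 72 mm wide 56 mm up, shoulder 40 mm wide 84 mm up, then a straight neck 21 mm in diameter, 86 to 118 mm up, to grip (TCP about 110 mm above the foot). Origin: centre of the underside, z up
- bottle_3: one of the three remaining bottles, all alike, standing on the supply board. Round black bottle, white neck, corked, 118 mm tall, 0.4 kg: foot 48 mm wide, belly 72 mm wide 56 mm up, shoulder 40 mm wide 84 mm up, then a straight neck 21 mm in diameter, 86 to 118 mm up, to grip (TCP about 110 mm above the foot). Origin: centre of the underside, z up
- pan: fixed, empty rectangular stainless pan, open on top, 200 mm (x) by 160 mm (y), 40 mm high, walls and floor 3 mm, on the other side of the board from the supply board. Origin: centre of its underside on the bench
- cup: loose steel beaker, upright on the bench between robot and board, 85 mm tall, round, slightly conical: 57 mm wide at the foot, 64 mm wide 55 mm up, 68 mm at the rim; wall 2 mm, floor 4 mm, no handle, 0.12 kg, slippery inside; holds the six caps in two layers (to 45 mm up). Origin: centre of the underside, z up through the mouth
- cup_rim (a point): centre of the beaker's mouth, 85 mm above its foot
- cap_1: white plastic bottle cap, a cylinder 23 mm in diameter and 20 mm high, 10 g, at first in the beaker. Origin: centre of one end face, z along its axis; they slide out once the beaker is tipped beyond about 110 degrees from upright
- cap_2: white plastic bottle cap, a cylinder 23 mm in diameter and 20 mm high, 10 g, at first in the beaker. Origin: centre of one end face, z along its axis; they slide out once the beaker is tipped beyond about 110 degrees from upright
- cap_3: white plastic bottle cap, a cylinder 23 mm in diameter and 20 mm high, 10 g, at first in the beaker. Origin: centre of one end face, z along its axis; they slide out once the beaker is tipped beyond about 110 degrees from upright
- cap_4: white plastic bottle cap, a cylinder 23 mm in diameter and 20 mm high, 10 g, at first in the beaker. Origin: centre of one end face, z along its axis; they slide out once the beaker is tipped beyond about 110 degrees from upright
- cap_5: white plastic bottle cap, a cylinder 23 mm in diameter and 20 mm high, 10 g, at first in the beaker. Origin: centre of one end face, z along its axis; they slide out once the beaker is tipped beyond about 110 degrees from upright
- cap_6: white plastic bottle cap, a cylinder 23 mm in diameter and 20 mm high, 10 g, at first in the beaker. Origin: centre of one end face, z along its axis; they slide out once the beaker is tipped beyond about 110 degrees from upright
- tape: loose roll of red sealing tape lying flat on the bench in front of the pan, 90 mm across, 25 mm high; to be left alone. Origin: centre of the underside
There are look-alikes about, which are no part of the job. Leave any green or turquoise look-alike of the cup alone. What is shaped like the row_middle but blue or orange is not meant.

How it is judged:
By the outcome, as a careful person would: the job done as asked, in the order asked, and still so for the second after the job is handed in, with the robot touching nothing.
It also fails if it takes over 72 s, if anything falls off the work surface, if the arm or the gripper's body presses on something with over 40 N, if the wrist force passes 120 N, or if a joint passes its speed limit or range.

## Working session

There is one attempt and no reset: what is moved stays moved. The work goes in short steps, Python scripts to look and compute and a tool call to move; the robot and the scene stay as the last step left them, time stands still between calls to the robot, and variables do not carry over. Pictures are saved under pics/ and viewed, about 8 in all and at most 12, crops included, and the job is handed in when it is done.

Besides the shell and the picture viewer there is one more tool, called after ">>>" as a command line: name --argument value ..., lists and objects as JSON in quotes. carry_out: Moves the arm, as the interface text tells. Its arguments: {"type":"object","properties":{"rows":{"type":"array","items":{"type":"number"}},"squeeze":{"type":"number"}},"required":["rows"]}

```bash
mkdir -p pics; ls; cat > h.py <<'E'
import numpy as np, cv2
from station import read_state, viewer, bot
def snap(n,f):
    im=viewer.snapshot(n); cv2.imwrite('pics/'+f,im[:,:,::-1]); return im
def ray(n,px,z,cal=None):
    c=cal or viewer.get_calibration(n); R=cv2.Rodrigues(np.array(c['rvec'],float))[0]; t=np.array(c['tvec'],float).ravel()
    K=np.array(c['intrinsics'],float)
    o=-R.T@t; d=R.T@np.linalg.inv(K)@np.array([px[0],px[1],1.]); return o+d*(z-o[2])/d[2]
def proj(n,P):
    c=viewer.get_calibration(n)
    return cv2.projectPoints(np.array(P,float).reshape(-1,3),np.array(c['rvec'],float),np.array(c['tvec'],float),np.array(c['intrinsics'],float),None)[0].reshape(-1,2)
E
python3 - <<'E'
from h import *
for n in('top','scene'):
    snap(n,n+'0.png'); c=viewer.get_calibration(n); R=cv2.Rodrigues(np.array(c['rvec'],float))[0]
    print(n,-R.T@np.array(c['tvec']).ravel(),np.array(c['intrinsics'])[0],R[2])
print(read_state())
E
```

```text
pics
top [0.37514105 0.01147358 1.30102292] [619.1329967    0.         309.83192378] [ 0.1704061  -0.02066503 -0.9851572 ]
scene [1.03229977 0.35092526 0.9416379 ] [463.54366956   0.         323.284305  ] [-0.43355022 -0.34851395 -0.83100676]
{'time_s': 0.1, 'joints': array([ 1.00642374e+00,  4.91460358e-01,  1.55938950e+00, -2.55717992e-05,
        1.09171798e+00, -1.05592571e-01]), 'qvel': array([-0.00288207, -0.00209115, -0.00139677, -0.00095487, -0.00086176,
        0.00037987]), 'effort': array([ 1.95332199e-03, -6.13626122e+01, -2.58604324e+01,  6.93608215e-02,
        4.69854602e-02, -4.76691991e-05]), 'eef_pos': array([0.27665548, 0.56020782, 0.23294402]), 'eef_rot': array([-0.37337168,  0.60089904,  0.37305705,  0.60028524]), 'contact_force': array([0.68795143, 0.01731267, 0.09404929]), 'moment': array([-0.00869524,  0.02621896, -0.01948686]), 'gripper_width': 0.09480922312684675}
```

View pics/top0.png

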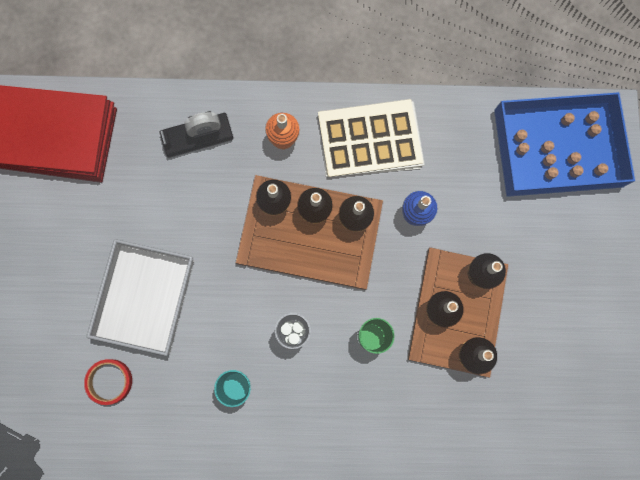

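View pics/scene0.png

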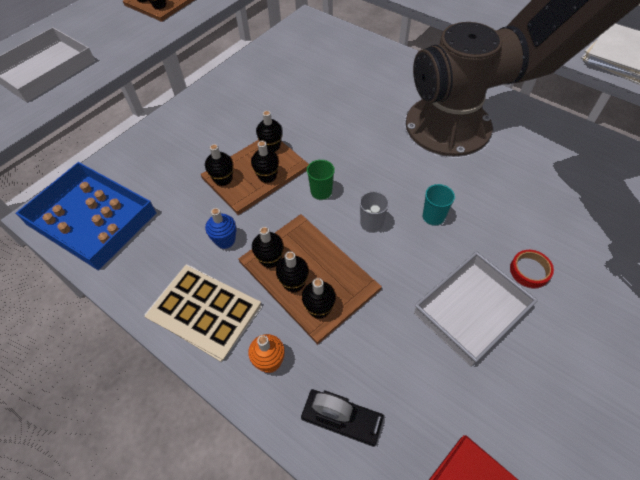

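Top view: the supply bottles have their corks near (496,267), (452,307) and (487,355), and the row corks are near (272,189), (316,198) and (359,208). The steel beaker with caps is at (292,331), the pan at (141,298) and the tape at (108,382).

Look-alikes to avoid:
- Blue bottle (425,202) and orange bottle (282,120)
- Green cup (376,335) and turquoise cup (232,388)

The black bottles and the grey beaker holding white caps match the description.

```bash
cat > m.py <<'E'
from h import *
def cork(im,u,v,r=9):
    p=im[v-r:v+r+1,u-r:u+r+1].astype(float); h=cv2.cvtColor(im[v-r:v+r+1,u-r:u+r+1],cv2.COLOR_RGB2HSV)
    return p,h
def blob(mask,u,v):
    n,l,s,c=cv2.connectedComponentsWithStats(mask.astype(np.uint8)); 
    i=min([k for k in range(1,n) if s[k,4]>8],key=lambda k:np.hypot(*(c[k]-[u,v]))); return c[i],s[i,4],l==i
E
python3 - <<'E'
from m import *
t=cv2.imread('pics/top0.png')[:,:,::-1].copy(); s=cv2.imread('pics/scene0.png')[:,:,::-1].copy()
a=cv2.resize(t[240:385,400:520],None,fx=4,fy=4,interpolation=0); 
b=cv2.resize(t[165:235,250:390],None,fx=3,fy=4,interpolation=0)
c=cv2.resize(t[300:360,260:320],None,fx=5,fy=4,interpolation=0)
o=np.zeros((580,800,3),np.uint8); o[:580,:480]=a; o[:240,480:800]=b[:240,:320]; o[290:530,490:790]=c
cv2.imwrite('pics/crop1.png',o[:,:,::-1])
for u,v in[(452,307)]: print(t[v-6:v+7,u-6:u+7].tolist())
# board quad
h=cv2.cvtColor(t,cv2.COLOR_RGB2HSV); w=((h[...,0]<15)&(h[...,1]>70)&(h[...,2]>50)&(h[...,2]<200)).astype(np.uint8)
for nm,(x0,y0,x1,y1) in dict(board=(225,165,395,300),supply=(400,240,520,390)).items():
    m=np.zeros_like(w); m[y0:y1,x0:x1]=w[y0:y1,x0:x1]
    m=cv2.morphologyEx(m,cv2.MORPH_OPEN,np.ones((5,5)))
    r=cv2.minAreaRect(cv2.findNonZero(m)); q=cv2.boxPoints(r)
    P=np.array([ray('top',x,.018) for x in q]); print(nm,q.round(1).tolist(),P.round(4).tolist(),P.mean(0),[np.linalg.norm(P[i]-P[i-1]).round(4) for i in range(4)])
E
```

```text
[[[63, 58, 55], [66, 62, 60], [67, 60, 57], [112, 109, 103], [145, 142, 136], [171, 167, 160], [184, 180, 167], [165, 160, 151], [122, 117, 112], [84, 81, 77], [59, 53, 50], [52, 45, 43], [50, 41, 41]], [[77, 72, 69], [82, 77, 73], [115, 112, 106], [216, 213, 202], [242, 240, 233], [240, 238, 230], [232, 225, 209], [237, 230, 218], [207, 196, 182], [172, 166, 155], [117, 113, 106], [64, 57, 54], [51, 43, 41]], [[100, 97, 93], [111, 107, 101], [202, 198, 186], [235, 231, 223], [222, 209, 190], [189, 156, 129], [188, 150, 112], [200, 158, 120], [216, 178, 139], [236, 228, 214], [208, 203, 192], [114, 111, 105], [51, 44, 40]], [[106, 103, 96], [146, 144, 135], [230, 227, 219], [212, 196, 177], [169, 137, 108], [178, 141, 107], [196, 156, 118], [205, 161, 121], [215, 167, 126], [224, 192, 158], [240, 233, 222], [170, 167, 155], [57, 52, 47]], [[104, 101, 94], [187, 184, 173], [223, 217, 201], [187, 164, 143], [165, 132, 100], [181, 141, 107], [195, 152, 115], [198, 155, 117], [202, 158, 119], [205, 162, 121], [225, 207, 181], [180, 171, 158], [92, 89, 83]], [[105, 101, 95], [201, 196, 18
[... 1679 characters left out ...]
20703125], [253.3000030517578, 174.3000030517578], [383.5, 200.3000030517578], [365.79998779296875, 288.79998779296875]] [[0.568, 0.1393, 0.018], [0.7604, 0.1079, 0.018], [0.7083, -0.1717, 0.018], [0.5177, -0.1334, 0.018]] [ 0.63858047 -0.01446815  0.018     ] [np.float64(0.2773), np.float64(0.1949), np.float64(0.2844), np.float64(0.1945)]
supply [[407.79998779296875, 360.79998779296875], [428.29998779296875, 247.0], [509.5, 261.6000061035156], [489.0, 375.3999938964844]] [[0.3709, -0.2192, 0.018], [0.6085, -0.2659, 0.018], [0.5802, -0.4377, 0.018], [0.3437, -0.3855, 0.018]] [ 0.47581531 -0.3270602   0.018     ] [np.float64(0.1686), np.float64(0.2422), np.float64(0.1741), np.float64(0.2422)]
```

View pics/crop1.png

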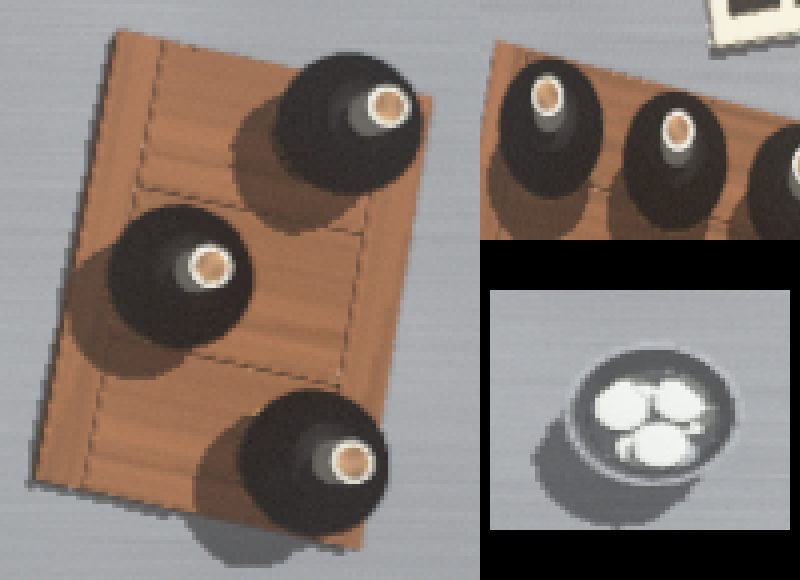

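The crop confirms three black bottles with cork-and-white necks, and a grey beaker holding white caps. In full-image pixels the beaker rim centre is about (292.7,331.2).

```bash
python3 - <<'E'
from m import *
ims={n:cv2.imread(f'pics/{n}0.png')[:,:,::-1].copy() for n in('top','scene')}
S={'b1':((496,267),(214,148)),'b2':((452,307),(264,145)),'b3':((487,355),(266,115)),'rl':((272,189),(317,284)),'rm':((316,198),(290,256)),'rr':((359,208),(264,230))}
def tri(a,b):
    M=[];r=[]
    A=[]
    for n,p in(('top',a),('scene',b)):
        c=viewer.get_calibration(n);R=cv2.Rodrigues(np.array(c['rvec'],float))[0]
        A.append((np.array(c['intrinsics'])@np.c_[R,np.array(c['tvec']).ravel()],p))
    X=cv2.triangulatePoints(A[0][0],A[1][0],np.array(a).reshape(2,1),np.array(b).reshape(2,1)).ravel();return X[:3]/X[3]
Q={}
for k,v in S.items():
    o=[]
    for n,p in zip(('top','scene'),v):
        i=ims[n].astype(int); m=(i[...,0]-i[...,2]>35)&(i[...,0]>140)
        q=np.zeros_like(m); q[p[1]-9:p[1]+10,p[0]-9:p[0]+10]=1
        c,a,_=blob(m&q,*p); o.append(c)
        Q.setdefault(k,[]).append(ray(n,c,.136))
    print(k,Q[k][0][:2].round(4),Q[k][1][:2].round(4),'tri',tri(*o).round(4))
d=Q['rl'][0]-Q['rr'][0]; print(np.linalg.norm(d)/2, np.degrees(np.arctan2(-d[0],d[1])))
d=Q['rl'][1]-Q['rr'][1]; print(np.linalg.norm(d)/2, np.degrees(np.arctan2(-d[0],d[1])))
print('cup',ray('top',(292.7,331.2),.085)); 
for n,p in(('green',(376,335)),('turq',(232,388))): print(n,ray('top',p,.06))
for p in((115,242),(191,257),(167,355),(90,338)): print('pan',ray('top',p,.04))
print('tape',ray('top',(108,382),.025),'blue',ray('top',(425,202),.118))
from scipy.spatial.transform import Rotation as T
print(T.from_quat(read_state()['eef_rot']).as_matrix().round(3))
E
```

```text
b1 [ 0.5519 -0.3715] [ 0.5513 -0.3704] tri [ 0.5516 -0.3711  0.136 ]
b2 [ 0.4737 -0.2841] [ 0.4745 -0.2843] tri [ 0.4739 -0.2845  0.1353]
b3 [ 0.384  -0.3479] [ 0.3835 -0.3479] tri [ 0.384  -0.3477  0.1364]
rl [0.6973 0.0625] [0.6948 0.0621] tri [0.6963 0.0626 0.139 ]
rm [ 0.6816 -0.0224] [ 0.6799 -0.022 ] tri [ 0.681  -0.022   0.1376]
rr [ 0.6656 -0.1073] [ 0.665  -0.1069] tri [ 0.6654 -0.1071  0.1364]
0.08635509303310702 -10.580028308224733
0.08575697976982768 -10.004789419127807
cup [0.424932   0.01722253 0.085     ]
green [ 0.42080776 -0.14870165  0.06      ]
turq [0.31414847 0.1338993  0.06      ]
pan [0.60361962 0.38605486 0.04      ]
pan [0.57504363 0.22898186 0.04      ]
pan [0.37600639 0.26764295 0.04      ]
pan [0.40748645 0.42274632 0.04      ]
tape [0.32115048 0.38547753 0.025     ] blue [ 0.68047379 -0.2395212   0.118     ]
[[-0.001 -0.897  0.443]
 [-0.001  0.443  0.897]
 [-1.     0.    -0.001]]
```

>>> carry_out --rows '[0,0,0,0.02,-0.058,0,0,0,0,0,0.02,-0.058,0,0,0,0,0,0.02,-0.058,0,0,0,0,0,0.02,-0.058,0,0,0,0,0,0.02,-0.058,0,0,0,0,0,0.02,-0.058,0,0,0,0,0,0.02,-0.058,0,0,0,0,0,0.02,-0.058,0,0]' --squeeze 30

```text
time_s: 1.1
eef_pos: [0.4363, 0.088, 0.2309]
eef_rot: [-0.376, 0.6, 0.375, 0.599]
contact_force: [0.9, 0.3, 0.3]
gripper_width: 0.0955
```

>>> carry_out --rows '[0,0,0,0.006,-0.054,0,0,0,0,0,0.006,-0.054,0,0,0,0,0,0.006,-0.054,0,0,0,0,0,0.006,-0.054,0,0,0,0,0,0.006,-0.054,0,0,0,0,0,0.006,-0.054,0,0,0,0,0,0.003,-0.044,-0.01,0,0,0,0,0,0,-0.03,0]'

```text
time_s: 2.1
eef_pos: [0.4754, -0.2973, 0.1904]
eef_rot: [-0.375, 0.601, 0.372, 0.6]
contact_force: [0.0, -0.2, -0.5]
gripper_width: 0.095
```

>>> carry_out --rows '[0,0,0,-0.001,0.013,0,0,0,0,0,0,0,-0.03,0,0,0,0,0,0,-0.025,0,0,0,0,0,0,-0.006,0,0,0,0,0,0,0,1,0,0,0,0,0,0,1,0,0,0,0,0,0,1,0,0,0,0,0,0,1]'

```text
time_s: 3.1
eef_pos: [0.4756, -0.2804, 0.1332]
eef_rot: [-0.377, 0.6, 0.372, 0.6]
contact_force: [-0.0, 0.5, 0.3]
gripper_width: 0.0602
```

>>> carry_out --rows '[0,0,0,-0.001,-0.004,-0.005,1,0,0,0,0,0,0,1,0,0,0,0,0,0,1,0,0,0,0,0,0,1,0,0,0,0,0,0,1,0,0,0,0,0,0,1,0,0,0,0,0,0.01,1,0,0,0,0,0,0.03,1]'

```text
time_s: 4.1
eef_pos: [0.4734, -0.284, 0.1671]
eef_rot: [-0.375, 0.6, 0.374, 0.599]
contact_force: [-0.2, -0.4, -3.3]
gripper_width: 0.0203
```

>>> carry_out --rows '[0,0,0,0.01,0.03,0.02,1,0,0,0,0.019,0.049,0.01,1,0,0,0,0.02,0.05,0,1,0,0,0,0.02,0.05,0,1,0,0,0,0.02,0.05,0,1,0,0,0,0.02,0.05,0,1,0,0,0,0.018,0.049,0,1,0,0,0,0.01,0.03,0,1]'

```text
time_s: 5.1
eef_pos: [0.6127, 0.0834, 0.2043]
eef_rot: [-0.375, 0.6, 0.371, 0.601]
contact_force: [-0.0, -1.0, -5.0]
gripper_width: 0.0204
```

>>> carry_out --rows '[0,0,0,-0.001,-0.007,0,1,0,0,0,0,0,-0.02,1,0,0,0,0,0,-0.02,1,0,0,0,0,0,-0.015,1,0,0,0,0,0,-0.006,1,0,0,0,0,0,0,1,0,0,0,0,0,0,1,0,0,0,0,0,0,1]'

```text
time_s: 6.1
eef_pos: [0.6113, 0.0752, 0.1443]
eef_rot: [-0.376, 0.6, 0.371, 0.601]
contact_force: [-0.1, 0.5, -3.7]
gripper_width: 0.0207
```

>>> carry_out --rows '[0,0,0,0,0.0025,-0.006,1,0,0,0,0,0,-0.004,1,0,0,0,0,0,-0.002,1,0,0,0,0,0,-0.002,1,0,0,0,0,0,-0.001,1,0,0,0,0,0,0,1,0,0,0,0,0,0,1,0,0,0,0,0,0,1]'

```text
time_s: 7.1
eef_pos: [0.6115, 0.078, 0.1288]
eef_rot: [-0.376, 0.599, 0.371, 0.601]
contact_force: [0.5, 0.4, -4.2]
gripper_width: 0.0208
```

>>> carry_out --rows '[0,0,0,0,0,-0.001,1,0,0,0,0,0,-0.001,1,0,0,0,0,0,0,1,0,0,0,0,0,0,0.75,0,0,0,0,0,0,0.6,0,0,0,0,0,0,0.4,0,0,0,0,0,0,0.4,0,0,0,0,0,0.03,0.4]'

```text
time_s: 8.1
eef_pos: [0.6116, 0.078, 0.1571]
eef_rot: [-0.376, 0.6, 0.371, 0.601]
contact_force: [0.2, -0.2, 0.2]
gripper_width: 0.0548
```

>>> carry_out --rows '[0,0,0,-0.002,-0.01,0.03,0.4,0,0,0,-0.008,-0.06,0.004,0.3,0,0,0,-0.008,-0.06,0,0.3,0,0,0,-0.008,-0.06,0,0.3,0,0,0,-0.008,-0.06,0,0.3,0,0,0,-0.008,-0.06,0,0.3,0,0,0,-0.008,-0.06,0,0.3,0,0,0,-0.008,-0.06,0,0.3]'

```text
time_s: 9.1
eef_pos: [0.5522, -0.3609, 0.1954]
eef_rot: [-0.38, 0.596, 0.371, 0.602]
contact_force: [0.8, -0.1, 0.1]
gripper_width: 0.0664
```

>>> carry_out --rows '[0,0,0,0,0,0,0.3,0,0,0,0,0,-0.02,0.3,0,0,0,0,0,-0.02,0.3,0,0,0,0,0,-0.01,0.3,0,0,0,0,0,0,0.3,0,0,0,0,0,0,0.3,0,0,0,0,0,0,0.3,0,0,0,0,0,0,0.3]'

```text
time_s: 10.1
eef_pos: [0.5521, -0.3625, 0.1459]
eef_rot: [-0.38, 0.597, 0.369, 0.603]
contact_force: [-0.5, -0.3, -0.0]
gripper_width: 0.0667
```

>>> carry_out --rows '[0,0,0,0,-0.0085,0,0.3,0,0,0,0,0,-0.012,0.3,0,0,0,0,0,-0.006,0.5,0,0,0,0,0,0,1,0,0,0,0,0,0,1,0,0,0,0,0,0,1,0,0,0,0,0,0,1,0,0,0,0,0,0,1]'

```text
time_s: 11.1
eef_pos: [0.552, -0.3716, 0.1265]
eef_rot: [-0.379, 0.597, 0.37, 0.603]
contact_force: [1.0, -0.6, -3.0]
gripper_width: 0.0203
```

>>> carry_out --rows '[0,0,0,0,0,0,1,0,0,0,0,0,0.01,1,0,0,0,0,0,0.03,1,0,0,0,0,0.02,0.03,1,0,0,0,0.002,0.045,0.005,1,0,0,0,0.006,0.05,0,1,0,0,0,0.007,0.05,0,1,0,0,0,0.007,0.05,0,1]'

```text
time_s: 12.1
eef_pos: [0.5724, -0.1536, 0.2055]
eef_rot: [-0.377, 0.598, 0.368, 0.604]
contact_force: [0.6, -0.2, -5.1]
gripper_width: 0.0207
```

>>> carry_out --rows '[0,0,0,0.004,0.045,0,1,0,0,0,0.008,0.05,0,1,0,0,0,0.008,0.036,0,1,0,0,0,0.003,0.012,0,1,0,0,0,0,0,-0.02,1,0,0,0,0,0,-0.025,1,0,0,0,0,0,-0.012,1,0,0,0,0,0,0,1]'

```text
time_s: 13.1
eef_pos: [0.5955, -0.004, 0.1509]
eef_rot: [-0.379, 0.597, 0.369, 0.604]
contact_force: [-0.2, -0.1, -4.5]
gripper_width: 0.0204
```

Now (0.0006, −0.003), then down 0.023 to about 0.1275.

>>> carry_out --rows '[0,0,0,0.0005,-0.003,-0.008,1,0,0,0,0,0,-0.006,1,0,0,0,0,0,-0.004,1,0,0,0,0,0,-0.003,1,0,0,0,0,0,-0.001,1,0,0,0,0,0,-0.001,1,0,0,0,0,0,0,1,0,0,0,0,0,0,1]'

```text
time_s: 14.1
eef_pos: [0.597, -0.0078, 0.1285]
eef_rot: [-0.38, 0.596, 0.368, 0.605]
contact_force: [-0.2, 0.2, -3.8]
gripper_width: 0.0204
```

>>> carry_out --rows '[0,0,0,-0.001,0.001,-0.0005,1,0,0,0,0,0,-0.001,1,0,0,0,0,0,-0.0005,0.85,0,0,0,0,0,0,0.6,0,0,0,0,0,0,0.4,0,0,0,0,0,0,0.4,0,0,0,0,0,0.03,0.35,0,0,0,0,0,0.03,0.3]'

```text
time_s: 15.1
eef_pos: [0.596, -0.0068, 0.1872]
eef_rot: [-0.379, 0.596, 0.368, 0.604]
contact_force: [-0.6, -0.7, -0.3]
gripper_width: 0.0639
```

>>> carry_out --rows '[0,0,0,-0.03,-0.048,0,0.3,0,0,0,-0.031,-0.05,0,0.3,0,0,0,-0.031,-0.05,0,0.3,0,0,0,-0.031,-0.05,0,0.3,0,0,0,-0.031,-0.05,0,0.3,0,0,0,-0.031,-0.05,0,0.3,0,0,0,-0.02,-0.033,0,0.3,0,0,0,0,0,-0.02,0.3]'

```text
time_s: 16.1
eef_pos: [0.3857, -0.348, 0.1725]
eef_rot: [-0.384, 0.594, 0.364, 0.606]
contact_force: [-0.6, 0.3, 0.4]
gripper_width: 0.0667
```

```bash
python3 - <<'E'
from h import *
s=read_state(); print(s['joints'].round(4),s['eef_pos'].round(4),s['contact_force']); a=snap('top','top1.png')[140:420,200:540]; b=snap('scene','scene1.png')
cv2.imwrite('pics/v1.png',cv2.resize(a,None,fx=2.2,fy=2.1)[:,:,::-1])
E
```

```text
[-0.868   0.4092  1.9042  0.0189  0.7979 -1.9965] [ 0.3857 -0.348   0.1725] [-0.60475889  0.25919759  0.3970866 ]
```

View pics/v1.png

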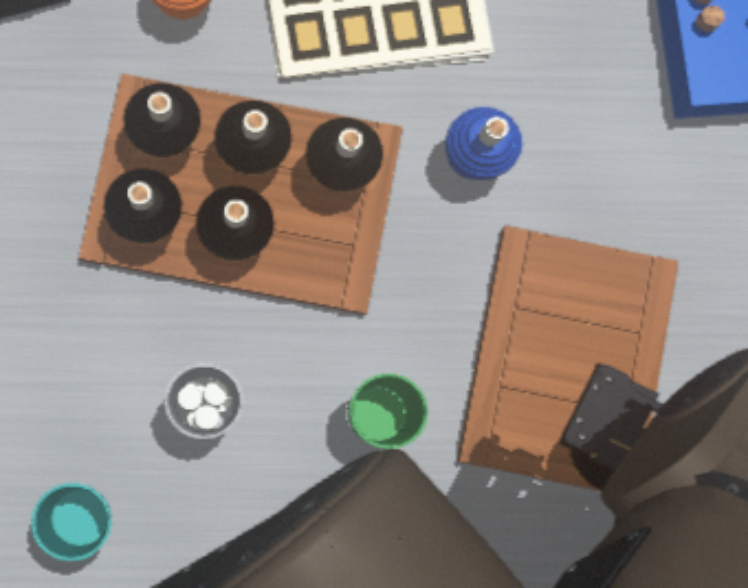

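Two bottles now stand upright in the near row, with corks at crop (140,195) and (236,211). The beaker is untouched. Next is bottle 3.

>>> carry_out --rows '[0,0,0,-0.002,0,-0.02,0.3,0,0,0,0,0,-0.02,0.3,0,0,0,0,0,-0.005,0.5,0,0,0,0,0,-0.001,1,0,0,0,0,0,0,1,0,0,0,0,0,0,1,0,0,0,0,0,0,1,0,0,0,0,0,0,1]'

```text
time_s: 17.2
eef_pos: [0.3859, -0.345, 0.1276]
eef_rot: [-0.385, 0.593, 0.366, 0.605]
contact_force: [-0.3, -0.0, -3.8]
gripper_width: 0.0208
```

>>> carry_out --rows '[0,0,0,0,0,0.01,1,0,0,0,0,0,0.03,1,0,0,0,0.01,0.01,0.03,1,0,0,0,0.035,0.045,0,1,0,0,0,0.038,0.049,0,1,0,0,0,0.038,0.049,0,1,0,0,0,0.038,0.049,0,1,0,0,0,0.025,0.035,0,1]'

```text
time_s: 18.2
eef_pos: [0.5717, -0.1038, 0.2038]
eef_rot: [-0.383, 0.593, 0.364, 0.607]
contact_force: [0.0, -1.2, -3.8]
gripper_width: 0.0204
```

>>> carry_out --rows '[0,0,0,0.007,0.009,0,1,0,0,0,0,0,-0.02,1,0,0,0,0,0,-0.02,1,0,0,0,0,0,-0.016,1,0,0,0,0,0,-0.006,1,0,0,0,0,0,0,1,0,0,0,0,0,0,1,0,0,0,0,0,0,1]'

```text
time_s: 19.2
eef_pos: [0.5793, -0.0941, 0.1428]
eef_rot: [-0.385, 0.593, 0.364, 0.607]
contact_force: [0.4, -0.9, -3.7]
gripper_width: 0.0207
```

>>> carry_out --rows '[0,0,0,0.0015,0.0025,-0.006,1,0,0,0,0,0,-0.004,1,0,0,0,0,0,-0.003,1,0,0,0,0,0,-0.001,1,0,0,0,0,0,-0.001,1,0,0,0,0,0,0,1,0,0,0,0,0,0,1,0,0,0,0,0,0,1]'

```text
time_s: 20.2
eef_pos: [0.5812, -0.0914, 0.1275]
eef_rot: [-0.385, 0.592, 0.364, 0.607]
contact_force: [-0.1, 0.1, -3.6]
gripper_width: 0.0205
```

>>> carry_out --rows '[0,0,0,-0.0005,0,-0.001,1,0,0,0,0,0,-0.0005,1,0,0,0,0,0,-0.0005,0.85,0,0,0,0,0,0,0.6,0,0,0,0,0,0,0.4,0,0,0,0,0,0,0.4,0,0,0,0,0,0.03,0.35,0,0,0,0,0,0.04,0.2]'

```text
time_s: 21.2
eef_pos: [0.5806, -0.0915, 0.1959]
eef_rot: [-0.385, 0.593, 0.364, 0.607]
contact_force: [-0.1, -0.3, 1.2]
gripper_width: 0.0654
```

```bash
python3 - <<'E'
from m import *
from scipy.optimize import least_squares
s=read_state(); print(s['joints'].round(4),s['eef_pos'].round(4))
D=[([1.0064,.49146,1.55939,0,1.09172],[.27666,.56021,.23294]),([-.868,.4092,1.9042,.0189,.7979],[.3857,-.348,.1725]),(s['joints'],s['eef_pos'])]
for q,p in D: print(np.hypot(p[0],p[1]),p[2],np.sum(q[1:3])+q[4],np.arctan2(p[1],p[0])-q[0])
ims={n:snap(n,n+'2.png') for n in('top','scene')}
for k,P in dict(l=(.6115,.0777,.136),m=(.5961,-.0068,.136),r=(.5807,-.0917,.136),rl=(.6961,.0623,.136),rm=(.6807,-.0222,.136),rr=(.6653,-.1071,.136)).items():
  for n in('top','scene'):
    p=proj(n,P)[0].round().astype(int); i=ims[n].astype(int); m=(i[...,0]-i[...,2]>35)&(i[...,0]>140)
    q=np.zeros_like(m); q[p[1]-9:p[1]+10,p[0]-9:p[0]+10]=1
    try: c,a,_=blob(m&q,*p); print(k,n,((ray(n,c,.136)-P)*1e3).round(1),a)
    except ValueError: print(k,n,'hidden')
E
```

```text
[-0.2663  0.4672  1.7171 -0.0067  0.9231 -1.3784] [ 0.5806 -0.0915  0.1959]
0.6248007680052898 0.23294 3.14257 0.10568039253120265
0.5194886813011425 0.1725 3.1113 0.1339400855784555
0.5877395942955439 0.19586415530480913 3.1073473672810255 0.11003206045121605
l top [ 0.2 -0.2 -0. ] 44
l scene [-1.5  0.3  0. ] 39
m top hidden
m scene hidden
r top hidden
r scene [ 2.1 -2.9  0. ] 14
rl top [ 1.1 -0.2 -0. ] 43
rl scene [-9.4 -0.4  0. ] 106
rm top [ 1.2  0.8 -0. ] 35
rm scene [-9.1 -0.3  0. ] 99
rr top hidden
rr scene [-0.1  0.4  0. ] 32
```

```bash
cat > k.py <<'E'
from h import *
from scipy.optimize import least_squares
from scipy.spatial.transform import Rotation as T
D=[([1.00642374,.491460358,1.5593895,0,1.09171798,-.105592571],[.27665548,.56020782,.23294402],[-0.37337168,0.60089904,0.37305705,0.60028524]),
([-.868,.4092,1.9042,.0189,.7979,-1.9965],[.3857,-.348,.1725],[-.384,.594,.364,.606]),
([-.2663,.4672,1.7171,-.0067,.9231,-1.3784],[.5806,-.0915,.1959],[-.385,.593,.364,.607])]
def R(a,t): return T.from_euler(a,t).as_matrix()
def fk(q,p,s4,s6,C):
    r0,y0,z0,L1,L2,d=p
    A=R('z',q[0]); x=A@[r0,y0,z0]; A=A@R('y',q[1]); x=x+A@[0,0,L1]; A=A@R('y',q[2]); x=x+A@[0,0,L2]
    A=A@R('z',s4*q[3])@R('y',q[4]); x=x+A@[0,0,d]; return x,A@R('z',s6*q[5])@C
lim=np.array([[-3.1,3.1],[-.84,2.19],[.05,2.79],[-1.13,4.28],[.06,2.93],[-2.69,2.69]])
E
python3 - <<'E'
from k import *
for s4 in(1,-1):
  for s6 in(1,-1):
    # constant tool rotation from first sample
    B=fk(D[0][0],np.ones(6),s4,s6,np.eye(3))[1]; C=B.T@T.from_quat(D[0][2]).as_matrix()
    ang=[np.degrees((T.from_matrix(fk(q,np.ones(6),s4,s6,C)[1].T)*T.from_quat(r)).magnitude()) for q,_,r in D]
    f=lambda p:np.concatenate([fk(q,np.r_[p,.25],s4,s6,C)[0]-x for q,x,_ in D])
    o=least_squares(f,[0,.066,.4,.5,.5]); print(s4,s6,np.round(ang,2),o.x.round(3),np.abs(o.fun).max().round(4)); print(C.round(2).tolist())
E
```

```text
1 1 [0.   0.06 0.06] [-0.076  0.066  0.037  0.717  0.404] 0.0014
[[0.0, 0.0, -1.0], [-0.0, 1.0, 0.0], [1.0, 0.0, 0.0]]
1 -1 [  0.   143.36 145.85] [-0.076  0.066  0.037  0.717  0.404] 0.0014
[[-0.0, 0.21, -0.98], [-0.0, 0.98, 0.21], [1.0, 0.0, 0.0]]
-1 1 [0.   2.16 0.78] [-0.076  0.067  0.037  0.717  0.404] 0.0045
[[0.0, 0.0, -1.0], [-0.0, 1.0, 0.0], [1.0, 0.0, 0.0]]
-1 -1 [  0.   144.87 146.31] [-0.076  0.067  0.037  0.717  0.404] 0.0045
[[-0.0, 0.21, -0.98], [-0.0, 0.98, 0.21], [1.0, 0.0, 0.0]]
```

```bash
cat >> k.py <<'E'
C=np.array([[0,0,-1.],[0,1,0],[1,0,0]])
d=.28
f=lambda p:np.concatenate([fk(q,np.r_[p,d],1,1,C)[0]-x for q,x,_ in D])
P=np.r_[least_squares(f,[0,.066,.4,.5,.5]).x,d]
def pose(az,e,roll,sg):
    a=np.radians(az);e=np.radians(e)
    x=np.array([np.cos(a)*np.cos(e),np.sin(a)*np.cos(e),np.sin(e)]); z=sg*np.array([np.sin(a),-np.cos(a),0])
    return T.from_rotvec(x*np.radians(roll)).as_matrix()@np.c_[x,np.cross(z,x),z]
def ik(x,A,q0):
    def g(q):
        p,B=fk(q,P,1,1,C); return np.r_[(p-x)*5,T.from_matrix(B.T@A).as_rotvec()]
    return least_squares(g,np.clip(q0,lim[:,0]+.01,lim[:,1]-.01),bounds=(lim[:,0],lim[:,1]))
E
python3 - <<'E'
from k import *
print(P.round(3))
q0=[-.3,.45,1.8,1.4,1.2,0]
for az in(90,70,110):
  for e in(-35,-20):
    for sg in(1,-1):
      o=ik([.425,.017,.055],pose(az,e,0,sg),q0); print('grasp',az,e,sg,o.x.round(2),o.cost.round(5))
for az in(90,110):
  for e in(-20,0):
    for sg in(1,-1):
      for roll in(0,140,-140):
        o=ik([.49,.30,.17],pose(az,e,roll,sg),[.3,.45,1.6,1.4,1.2,0]); print('pour',az,e,sg,roll,o.x.round(2),o.cost.round(5))
E
```

```text
[-0.081  0.066  0.062  0.724  0.405  0.28 ]
grasp 90 -35 1 [-0.6   0.71  2.23  0.87  1.08 -1.38] 0.0
grasp 90 -35 -1 [-0.6   0.71  2.23  0.87  1.08  1.76] 0.0
grasp 90 -20 1 [-0.66  0.82  2.23  0.89  1.28 -1.5 ] 0.0
grasp 90 -20 -1 [-0.66  0.82  2.23  0.89  1.28  1.65] 0.0
grasp 70 -35 1 [-0.69  0.69  2.42  1.21  0.97 -1.53] 0.0
grasp 70 -35 -1 [-0.69  0.69  2.42  1.21  0.97  1.61] 0.0
grasp 70 -20 1 [-0.76  0.83  2.44  1.2   1.17 -1.69] 0.0
grasp 70 -20 -1 [-0.76  0.83  2.44  1.2   1.17  1.45] 0.0
grasp 110 -35 1 [-0.5   0.74  2.07  0.62  1.22 -1.34] 0.0
grasp 110 -35 -1 [-0.5   0.74  2.07  0.62  1.22  1.8 ] 0.0
grasp 110 -20 1 [-0.54  0.84  2.05  0.64  1.42 -1.41] 0.0
grasp 110 -20 -1 [-0.54  0.84  2.05  0.64  1.42  1.73] 0.0
pour 90 -20 1 0 [-0.06  0.63  2.16  1.39  1.26 -1.2 ] 0.0
pour 90 -20 1 140 [-0.06  0.63  2.16  1.39  1.26  1.24] 0.0
pour 90 -20 1 -140 [ 0.09  0.52  1.88  0.96  1.1  -2.69] 0.17829
pour 90 -20 -1 0 [-0.06  0.63  2.16  1.39  1.26  1.94] 0.0
pour 90 -20 -1 140 [-0.06  0.63  2.16  1.39  1.26 -1.9 ] 0.0
pour 90 -20 -1 -140 [-0.06  0.63  2.16  1.39  1.26 -0.5 ] 0
[... 383 characters left out ...]
  1.94  1.08  1.44 -1.09] 0.0
pour 110 -20 1 140 [-0.02  0.69  1.94  1.08  1.44  1.35] 0.0
pour 110 -20 1 -140 [ 0.1   0.62  1.71  0.81  1.38 -2.69] 0.20725
pour 110 -20 -1 0 [-0.02  0.69  1.94  1.08  1.44  2.05] 0.0
pour 110 -20 -1 140 [-0.02  0.69  1.94  1.08  1.44 -1.79] 0.0
pour 110 -20 -1 -140 [-0.02  0.69  1.94  1.08  1.44 -0.4 ] 0.0
pour 110 0 1 0 [-0.05  0.83  1.98  1.19  1.7  -1.26] 0.0
pour 110 0 1 140 [-0.05  0.83  1.98  1.19  1.7   1.18] 0.0
pour 110 0 1 -140 [ 0.03  0.71  1.72  1.    1.6  -2.69] 0.33649
pour 110 0 -1 0 [-0.05  0.83  1.98  1.19  1.7   1.88] 0.0
pour 110 0 -1 140 [-0.05  0.83  1.98  1.19  1.7  -1.96] 0.0
pour 110 0 -1 -140 [-0.05  0.83  1.98  1.19  1.7  -0.57] 0.0
```

>>> carry_out --rows '[0,0,-9,-0.024,0.016,0,0.1,0,0,-9,-0.026,0.018,0,0,0,0,-9,-0.026,0.018,0,0,0,0,-9,-0.026,0.018,0,0,0,0,-9,-0.026,0.018,0,0,0,0,-9,-0.02,0.018,0,0,0,0,-9,-0.006,0.003,0,0,0,0,0,0,0,0,0]'

```text
time_s: 22.3
eef_pos: [0.4218, 0.0202, 0.1955]
eef_rot: [-0.009, 0.707, -0.021, 0.707]
contact_force: [0.1, 0.2, -0.8]
gripper_width: 0.095
```

>>> carry_out --rows '[10,0,0,0,0,0,0,10,0,0,0,0,0,0,10,0,0,0,0,0,0,10,0,0,0,0,0,0,10,0,0,0,0,0,0,0,0,0,0,0,0,0,0,0,0,0,0,0,0,0,0,0,0,0,0,0]'

```text
time_s: 23.3
eef_pos: [0.4252, 0.0181, 0.1947]
eef_rot: [0.289, 0.639, 0.294, 0.65]
contact_force: [0.4, 1.2, 0.1]
gripper_width: 0.0949
```

```bash
cat > w.py <<'E'
from k import *
def st():
    s=read_state(); A=T.from_quat(s['eef_rot']).as_matrix()
    print('t',round(s['time_s'],2),'q',s['joints'].round(2),'p',s['eef_pos'].round(4),'F',s['contact_force'].round(1),'w',round(s['gripper_width'],4)); print('toolx',A[:,0].round(3),'jaw',A[:,2].round(3)); return s,A
E
python3 - <<'E'
from w import *
s,A=st(); W=pose(90,-40,0,1); print('need rotvec',np.degrees(T.from_matrix(W@A.T).as_rotvec()).round(1))
i=snap('top','top3.png'); h=cv2.cvtColor(i,cv2.COLOR_RGB2HSV)
snap('wrist','wrist3.png')
cv2.imwrite('pics/v3.png',np.hstack([cv2.resize(i[160:420,180:480],(400,347)),cv2.resize(viewer.snapshot('wrist'),(400,300))[:,:] if 0 else cv2.copyMakeBorder(cv2.resize(cv2.imread('pics/wrist3.png')[:,:,::-1],(400,300)),0,47,0,0,0)])[:,:,::-1])
E
```

```text
t 23.3 q [-0.53  0.45  2.09  0.77  1.23 -1.05] p [0.4252 0.0181 0.1947] F [0.4 1.2 0.1] w 0.0949
toolx [ 0.011  0.751 -0.661] jaw [1.    0.    0.017]
need rotvec [ 1.4  1.  -0. ]
```

View pics/v3.png

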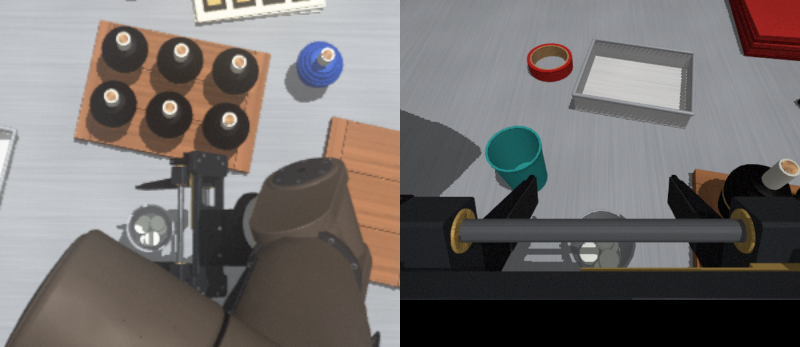

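All six bottles stand in the grid, with near-row corks at crop (111,96), (170,107) and (229,120). The beaker is centred between the open fingers, so I'll descend.

>>> carry_out --rows '[0,0,0,0,-0.001,-0.025,0,0,0,0,0,0,-0.03,0,0,0,0,0,0,-0.03,0,0,0,0,0,0,-0.03,0,0,0,0,0,0,-0.016,0,0,0,0,0,0,-0.006,0,0,0,0,0,0,0,0,0,0,0,0,0,0,0]'

```text
time_s: 24.4
eef_pos: [0.4265, 0.019, 0.0575]
eef_rot: [0.281, 0.638, 0.295, 0.653]
contact_force: [-0.8, -0.4, 0.4]
gripper_width: 0.095
```

>>> carry_out --rows '[0,0,0,-0.001,-0.002,-0.002,0.2,0,0,0,0,0,0,1,0,0,0,0,0,0,1,0,0,0,0,0,0,1,0,0,0,0,0,0,1,0,0,0,0,0,0,1,0,0,0,0,0,0,1,0,0,0,0,0,0.005,1]' --squeeze 25

```text
time_s: 25.4
eef_pos: [0.4257, 0.0166, 0.0613]
eef_rot: [0.281, 0.638, 0.295, 0.654]
contact_force: [-0.0, 0.2, -1.4]
gripper_width: 0.0641
```

```bash
python3 -c "
from w import *
st()"
```

```text
t 25.4 q [-0.53  0.72  2.16  0.89  0.99 -1.33] p [0.4257 0.0166 0.0613] F [-0.   0.2 -1.4] w 0.0641
toolx [ 0.013  0.744 -0.669] jaw [1.    0.008 0.029]
```

>>> carry_out --rows '[0,0,0,0,0,0.025,1,0,0,0,0,0,0.035,1,0,0,0,0,0.01,0.035,1,5,0,0,0.004,0.03,0.025,1,5,0,0,0.006,0.045,0,1,5,0,0,0.006,0.045,0,1,5,0,0,0.006,0.045,0,1,5,0,0,0.006,0.045,0,1]'

```text
time_s: 26.4
eef_pos: [0.4545, 0.2404, 0.1881]
eef_rot: [0.419, 0.555, 0.427, 0.578]
contact_force: [0.4, -0.3, -0.8]
gripper_width: 0.0643
```

>>> carry_out --rows '[5,0,0,0.003,0.04,0,1,0,0,0,0.003,0.03,0,1,0,0,0,0,0.012,0,1,0,0,0,0,0,0,1,0,9,-2,0,0,0,1,0,9,-2,0,0,0,1,0,9,-2,0,0,0,1,0,0,0,0,0,0,1]'

```text
time_s: 27.4
eef_pos: [0.4601, 0.3229, 0.1886]
eef_rot: [0.568, 0.629, 0.302, 0.437]
contact_force: [0.5, -0.9, -1.2]
gripper_width: 0.0641
```

```bash
python3 -c "
from w import *
st()"
```

```text
t 27.4 q [ 0.02  0.7   2.15  1.56  1.36 -0.81] p [0.4601 0.3229 0.1886] F [ 0.5 -0.9 -1.2] w 0.0641
toolx [ 0.026  0.978 -0.206] jaw [ 0.892 -0.116 -0.436]
```

>>> carry_out --rows '[0.3,10.2,-2.1,0,0,-0.004,1,0.3,10.2,-2.1,0,0,-0.004,1,0.3,10.2,-2.1,0,0,-0.004,1,0.3,10.2,-2.1,0,0,-0.004,1,0.3,10.2,-2.1,0,0,-0.004,1,0.3,10.2,-2.1,0,0,-0.004,1,0.3,10.2,-2.1,0,0,-0.004,1,0.3,10.2,-2.1,0,0,0,1]'

```text
time_s: 28.4
eef_pos: [0.4621, 0.317, 0.1612]
eef_rot: [0.715, 0.669, -0.194, -0.056]
contact_force: [-0.4, -0.2, -2.6]
gripper_width: 0.064
```

>>> carry_out --rows '[0.3,10.2,-2.1,0,0,0,1,0.3,10.2,-2.1,0,0,0,1,0.3,10.2,-2.1,0,0,0,1,0.3,10.2,-2.1,0,0,0,1,0,0,0,0,0,0,1,0,0,0,0,0,0,1,0,0,0,0,0,0,1,0,0,0,0,0,0,1]'

```text
time_s: 29.4
eef_pos: [0.4636, 0.313, 0.1621]
eef_rot: [0.651, 0.557, -0.416, -0.304]
contact_force: [0.3, -0.9, -1.5]
gripper_width: 0.0644
```

```bash
python3 - <<'E'
from w import *
s,A=st(); a=snap('scene','scene4.png')[170:400,330:600]; b=snap('top','top4.png')[200:420,40:320]
cv2.imwrite('pics/v4.png',np.hstack([cv2.resize(a,(400,341)),cv2.resize(b,(400,341))])[:,:,::-1])
E
```

```text
t 29.4 q [-0.    0.76  2.15  1.55  1.36  1.31] p [0.4636 0.313  0.1621] F [ 0.3 -0.9 -1.5] w 0.0644
toolx [ 0.032  0.979 -0.203] jaw [-0.881 -0.069 -0.469]
```

View pics/v4.png

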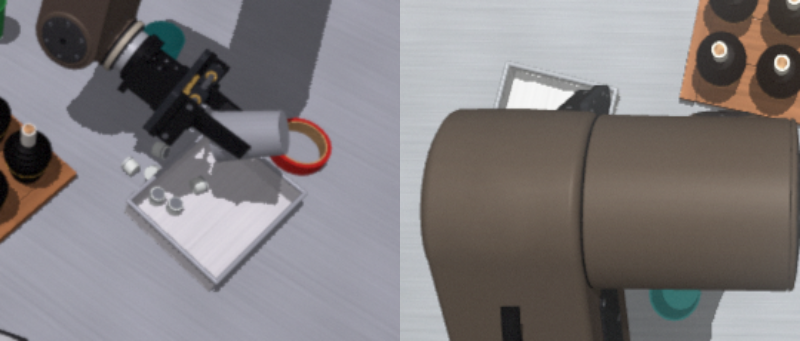

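```bash
python3 - <<'E'
from w import *
a=cv2.imread('pics/scene4.png')[240:350,395:530]
cv2.imwrite('pics/v5.png',cv2.resize(a,None,fx=5.5,fy=5.2,interpolation=cv2.INTER_CUBIC))
u=T.from_quat(read_state()['eef_rot']).as_matrix(); A0=T.from_quat([.281,.638,.295,.654]).as_matrix()
print('cup axis now',(u@A0.T@[0,0,1]).round(3))
print(proj('scene',[[.49,.2,.0],[.45,.2,0],[.55,.2,0]]))
E
```

```text
cup axis now [ 0.304 -0.8   -0.517]
[[420.64175706 279.22624671]
 [429.44489596 267.27347693]
 [406.88879557 297.89981127]]
```

View pics/v5.png

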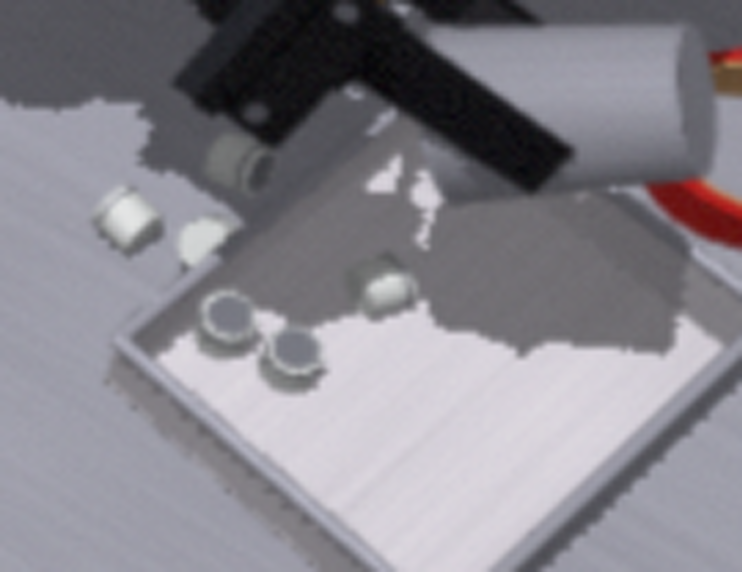

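Three caps are in the pan. Three are on the bench beside its right wall, at scene px (418,282), (433,286) and (438,271). The mouth swung toward −y because I pitched the tool after gripping. I'll stand the beaker back in its place, then move those three caps into the pan.

```bash
python3 - <<'E'
from w import *
s,A=st(); A0=T.from_quat([.281,.638,.295,.654]).as_matrix()
r=T.from_matrix(A0@A.T).as_rotvec(degrees=True); print(r.round(1),np.linalg.norm(r),(r/np.linalg.norm(r)).round(3))
x=A[:,0]
rr=T.from_rotvec(-x*np.radians(140)); r2=T.from_matrix(A0@(rr.as_matrix()@A).T).as_rotvec(degrees=True); print('after -140 roll',r2.round(1))
for p in((418.3,281.7),(433.2,286.2),(438.3,271.2)): print(ray('scene',p,.0115).round(4))
E
```

```text
t 29.5 q [-0.    0.76  2.15  1.55  1.36  1.31] p [0.4636 0.3131 0.1621] F [-0.3  0.2 -0.3] w 0.0641
toolx [ 0.032  0.979 -0.203] jaw [-0.881 -0.069 -0.468]
[ -12.8 -137.7   70. ] 154.9788563173436 [-0.083 -0.888  0.452]
after -140 roll [-30.4 -11.6   7.1]
[0.5054 0.2009 0.0115]
[0.4952 0.2337 0.0115]
[0.4541 0.2234 0.0115]
```

>>> carry_out --rows '[-0.9,-9.2,4.7,-0.002,-0.018,0.003,1,-0.9,-9.2,4.7,-0.002,-0.018,0.003,1,-0.9,-9.2,4.7,-0.002,-0.018,0.003,1,-0.9,-9.2,4.7,-0.002,-0.018,0.003,1,-0.9,-9.2,4.7,-0.002,-0.018,0.003,1,-0.9,-9.2,4.7,-0.002,-0.018,0.003,1,-0.9,-9.2,4.7,-0.002,-0.018,0,1,-0.9,-9.2,4.7,-0.002,-0.018,0,1]'

```text
time_s: 30.5
eef_pos: [0.4459, 0.1654, 0.1798]
eef_rot: [0.573, 0.769, -0.04, 0.281]
contact_force: [0.2, 0.1, -1.6]
gripper_width: 0.0639
```

>>> carry_out --rows '[-0.9,-9.2,4.7,-0.003,-0.02,0,1,-0.9,-9.2,4.7,-0.003,-0.02,0,1,-0.9,-9.2,4.7,-0.003,-0.02,0,1,-0.9,-9.2,4.7,-0.003,-0.02,0,1,-0.9,-9.2,4.7,-0.003,-0.02,0,1,-0.9,-9.2,4.7,-0.003,-0.02,0,1,-0.9,-9.2,4.7,-0.003,-0.02,0,1,0,0,0,0,0,0,1]'

```text
time_s: 31.5
eef_pos: [0.4235, 0.021, 0.1806]
eef_rot: [0.246, 0.615, 0.315, 0.68]
contact_force: [-0.1, 0.1, -0.8]
gripper_width: 0.0642
```

```bash
python3 - <<'E'
from w import *
s,A=st(); A0=T.from_quat([.281,.638,.295,.654]).as_matrix()
print(T.from_matrix(A0@A.T).as_rotvec(degrees=True).round(1))
E
```

```text
t 31.5 q [-0.53  0.45  2.13  0.8   1.16 -1.2 ] p [0.4235 0.021  0.1806] F [-0.1  0.1 -0.8] w 0.0642
toolx [ 0.046  0.731 -0.68 ] jaw [0.991 0.052 0.123]
[ 1.2  5.4 -2.4]
```

>>> carry_out --rows '[1,5.4,-2.4,0,-0.004,-0.02,1,0,0,0,0,0,-0.03,1,0,0,0,0,0,-0.03,1,0,0,0,0,0,-0.025,1,0,0,0,0,0,-0.01,1,0,0,0,0,0,0,1,0,0,0,0,0,0,1,0,0,0,0,0,0,1]'

```text
time_s: 32.5
eef_pos: [0.4248, 0.0198, 0.0641]
eef_rot: [0.286, 0.642, 0.289, 0.65]
contact_force: [0.1, -0.8, -1.2]
gripper_width: 0.0641
```

```bash
python3 - <<'E'
from w import *
s,A=st(); A0=T.from_quat([.281,.638,.295,.654]).as_matrix()
print(T.from_matrix(A0@A.T).as_rotvec(degrees=True).round(1))
for n in('top','scene'): snap(n,n+'6.png')
t=cv2.imread('pics/top6.png')[260:400,60:320]; c=cv2.imread('pics/scene6.png')[230:370,320:560]
cv2.imwrite('pics/v6.png',np.vstack([cv2.resize(t,(540,290),interpolation=cv2.INTER_CUBIC),cv2.resize(c,(540,310),interpolation=cv2.INTER_CUBIC)]))
E
```

```text
t 32.5 q [-0.52  0.71  2.16  0.89  0.99 -1.31] p [0.4248 0.0198 0.0641] F [ 0.1 -0.8 -1.2] w 0.0641
toolx [ 0.008  0.743 -0.669] jaw [ 1.    -0.001  0.011]
[ 0.1 -1.   0.6]
```

View pics/v6.png

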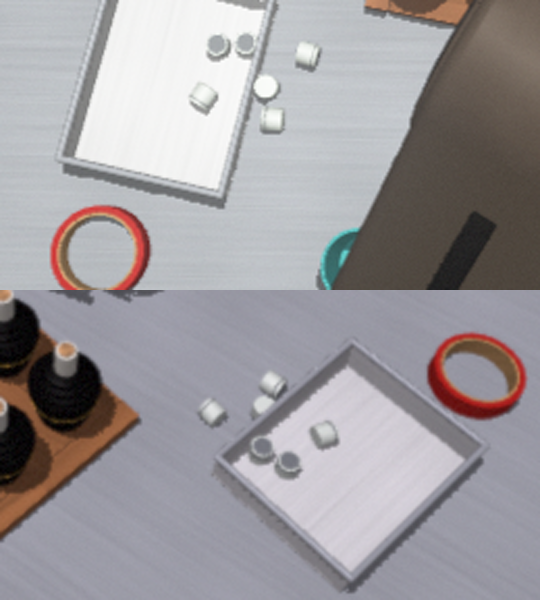

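>>> carry_out --rows '[0,0,0,0,0,-0.004,1,0,0,0,0,0,-0.002,1,0,0,0,0,0,-0.001,1,0,0,0,0,0,-0.001,1,0,0,0,0,0,0,1,0,0,0,0,0,0,0.2,0,0,0,0,0,0,0,0,0,0,0,0,0,0]'

```text
time_s: 33.6
eef_pos: [0.4247, 0.0199, 0.0566]
eef_rot: [0.287, 0.642, 0.29, 0.65]
contact_force: [-0.2, -0.6, 0.2]
gripper_width: 0.089
```

```bash
python3 - <<'E'
from m import *
i=cv2.imread('pics/top6.png'); h=cv2.cvtColor(i,cv2.COLOR_BGR2HSV)
g=i.astype(int).min(2); m=np.zeros(g.shape,bool); m[270:335,175:225]=(g>195)[270:335,175:225]
n,l,s,c=cv2.connectedComponentsWithStats(m.astype(np.uint8))
for k in range(1,n):
    if s[k,4]>30: 
        print(c[k].round(1),s[k],ray('top',c[k],.0115).round(4),ray('top',c[k],.018).round(4))
for p in((60+273/2.077,260+5/2.071),(60+222/2.077,260+200/2.071)): print('pan rim',p,ray('top',p,.04))
np.set_printoptions(linewidth=250); print(g[280:328,178:222:2])
print(read_state()['eef_pos'],read_state()['gripper_width'])
E
```

```text
[181.1 273.9] [175 270  14  14 101] [0.5434 0.2528 0.0115] [0.5426 0.2516 0.018 ]
[195.8 274.9] [191 272  13   8  39] [0.5419 0.2221 0.0115] [0.5411 0.2211 0.018 ]
[203.6 283.8] [190 280  23  10 119] [0.5233 0.2052 0.0115] [0.5226 0.2042 0.018 ]
[177.4 298.2] [175 285   9  34 127] [0.4926 0.2581 0.0115] [0.492  0.2568 0.018 ]
[199.6 300.4] [182 295  43  12 276] [0.4886 0.2118 0.0115] [0.488  0.2108 0.018 ]
[199.4 314.9] [179 305  46  18 360] [0.4587 0.2111 0.0115] [0.4583 0.2101 0.018 ]
[195.7 329.3] [177 324  39  11 216] [0.429  0.2174 0.0115] [0.4287 0.2164 0.018 ]
pan rim (191.43957631198845, 262.4142926122646) [0.56381693 0.2275688  0.04      ]
pan rim (166.8849301877708, 356.57170449058424) [0.3729099  0.26770959 0.04      ]
[[169 168 214 ... 191 193 191]
 [166 168 222 ... 191 191 193]
 [168 167 195 ... 197 194 194]
 ...
 [192 195 196 ... 193 191 192]
 [192 195 193 ... 191 191 192]
 [199 197 198 ... 193 196 194]]
[0.42469221 0.01991542 0.05655325] 0.08904914624907616
```

>>> carry_out --rows '[0,0,0,0,0,0.01,0,0,0,0,0,0,0.03,0,0,0,0,0,0,0.04,0,0,0,0,0,0,0.04,0,-10,0,0,0,0.01,0.02,0.2,-10,0,0,0.005,0.03,0,0.4,-10,0,0,0.005,0.03,0,0.6,-10,0,0,0.005,0.03,0,0.6]'

```text
time_s: 34.6
eef_pos: [0.4385, 0.1138, 0.2052]
eef_rot: [0.055, 0.7, 0.054, 0.71]
contact_force: [0.7, -0.9, -1.6]
gripper_width: 0.0606
```

```bash
python3 - <<'E'
from w import *
from m import blob
s,A=st(); W=np.c_[[0,0,-1],[0,1,0],[1,0,0]].astype(float); print('to down',T.from_matrix(W@A.T).as_rotvec(degrees=True).round(1))
for n in('top','scene'): snap(n,n+'7.png')
i=cv2.imread('pics/top7.png')[265:335,160:235]; j=cv2.imread('pics/scene7.png')[255:320,395:470]
cv2.imwrite('pics/v7.png',np.hstack([cv2.resize(i,(400,373),interpolation=cv2.INTER_CUBIC),cv2.resize(j,(400,373),interpolation=cv2.INTER_CUBIC)]))
E
```

```text
t 34.6 q [ 0.02  0.27  2.03  0.21  0.83 -0.12] p [0.4385 0.1138 0.2052] F [ 0.7 -0.9 -1.6] w 0.0606
toolx [ 0.015  0.154 -0.988] jaw [ 1.    -0.003  0.014]
to down [-8.9  0.8  0.1]
```

View pics/v7.png

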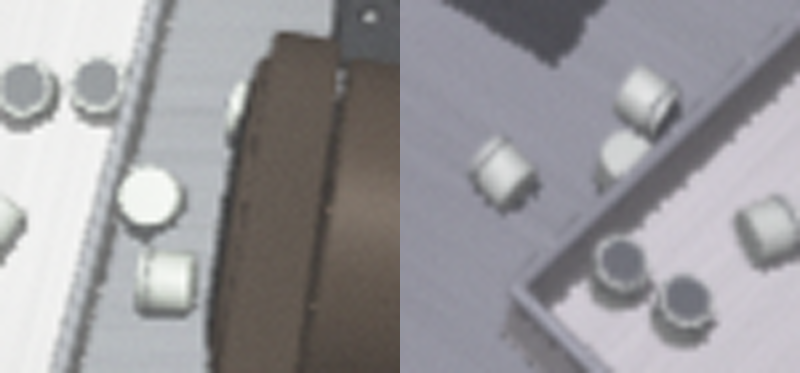

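```bash
python3 - <<'E'
from w import *
f=lambda u,v:(160+u/5.333,265+v/5.333)
for n,p,z in(('B',f(150,197),.02),('C',f(166,282),.0115),('C left top end',f(137,275),.0115),('A',(208.3,286.6),.0115)): print(n,ray('top',p,z).round(4))
# outer rim edge of wall
for p in(f(173,5),f(112,190),f(95,280),f(78,360)): print('rim outer',ray('top',p,.04).round(4))
g=lambda u,v:(395+u/5.333,255+v/5.74)
for n,p,z in(('A',g(504,173),.0115),('C',g(650,102),.0115)): print('scene',n,ray('scene',(395+(p[0]-395-75),p[1]),z).round(4))
E
```

```text
B [0.4844 0.234  0.02  ]
C [0.4523 0.2278 0.0115]
C left top end [0.4548 0.2391 0.0115]
A [0.5177 0.1951 0.0115]
rim outer [0.5566 0.2252 0.04  ]
rim outer [0.4851 0.2451 0.04  ]
rim outer [0.4509 0.2498 0.04  ]
rim outer [0.4208 0.2547 0.04  ]
scene A [0.5181 0.1986 0.0115]
scene C [0.4528 0.232  0.0115]
```

>>> carry_out --rows '[-8.8,0.8,0,0.01,0.02,0,0.6,0,0,0,0.017,0.03,0,0.6,0,0,0,0.017,0.02,-0.01,0.6,0,0,0,0.015,0.01,-0.03,0.6,0,0,0,0,0,-0.03,0.6,0,0,0,0,0,-0.02,0.55,0,0,0,0,0,0,0.55,0,0,0,0,0,0,0.55]'

```text
time_s: 35.7
eef_pos: [0.4972, 0.1938, 0.1156]
eef_rot: [0.001, 0.709, 0.002, 0.705]
contact_force: [0.6, -0.1, 0.5]
gripper_width: 0.0426
```

>>> carry_out --rows '[0,0,0,0.0205,0.003,-0.02,0.55,0,0,0,0,0,-0.035,0.55,0,0,0,0,0,-0.025,0.55,0,0,0,0,0,-0.012,0.55,0,0,0,0,0,0,0.7,0,0,0,0,0,0,1,0,0,0,0,0,0,1,0,0,0,0,0,0,1]' --squeeze 12

```text
time_s: 36.7
eef_pos: [0.5219, 0.1963, 0.0298]
eef_rot: [0.003, 0.705, 0.003, 0.709]
contact_force: [-0.5, 0.1, 0.8]
gripper_width: 0.0244
```

>>> carry_out --rows '[0,0,0,0,0,0,1,0,0,0,0,0,0.02,1,0,0,0,0,0,0.045,1,0,0,0,-0.004,0.02,0.02,1,0,0,0,-0.01,0.045,0,1,0,0,0,-0.01,0.045,0,1,0,0,0,-0.008,0.024,-0.01,1,0,0,0,0,0,-0.03,1]'

```text
time_s: 37.7
eef_pos: [0.4897, 0.3349, 0.0801]
eef_rot: [0.005, 0.703, 0.003, 0.711]
contact_force: [1.1, -0.1, -0.3]
gripper_width: 0.0246
```

>>> carry_out --rows '[0,0,0,0,0,-0.02,1,0,0,0,0,0,-0.015,1,0,0,0,0,0,0,0.8,0,0,0,0,0,0,0.6,0,0,0,0,0,0,0.6,0,0,0,0,0,0.03,0.65,0,0,0,0,0,0.04,0.7,0,0,-10.5,0,-0.03,0.01,0.7]'

```text
time_s: 38.7
eef_pos: [0.4894, 0.3055, 0.1268]
eef_rot: [0.07, 0.7, -0.062, 0.708]
contact_force: [0.1, -0.3, 0.0]
gripper_width: 0.0285
```

>>> carry_out --rows '[0,0,0,0,-0.04,0,0.7,0,0,0,-0.003,-0.03,0,0.7,0,0,0,0,-0.003,0,0.7,0,0,0,0,0,-0.02,0.7,0,0,0,0,0,-0.015,0.7,0,0,0,0,0,0,0.7,0,0,0,0,0,0,0.7,0,0,0,0,0,0,0.7]'

```text
time_s: 39.7
eef_pos: [0.4885, 0.2321, 0.0961]
eef_rot: [0.072, 0.697, -0.061, 0.711]
contact_force: [0.2, 0.1, -0.9]
gripper_width: 0.0287
```

```bash
python3 - <<'E'
from w import *
s,A=st()
W=viewer.snapshot('wrist'); S=viewer.snapshot('scene'); cv2.imwrite('pics/scene8.png',S[:,:,::-1])
print(proj('wrist',[[.4844,.234,.01],[.4525,.2295,.0115]]))
S=cv2.resize(S[230:340,380:510],(400,338),interpolation=cv2.INTER_CUBIC)
cv2.imwrite('pics/v8.png',np.hstack([S,cv2.copyMakeBorder(cv2.resize(W,(400,300)),0,38,0,0,0)])[:,:,::-1])
E
```

```text
t 39.7 q [0.32 0.55 1.92 0.01 0.65 0.5 ] p [0.4885 0.2321 0.0961] F [ 0.2  0.1 -0.9] w 0.0287
toolx [ 0.022  0.013 -1.   ] jaw [ 0.982 -0.189  0.019]
[[315.7380072  258.21364628]
 [266.14248319 275.59071467]]
```

View pics/v8.png

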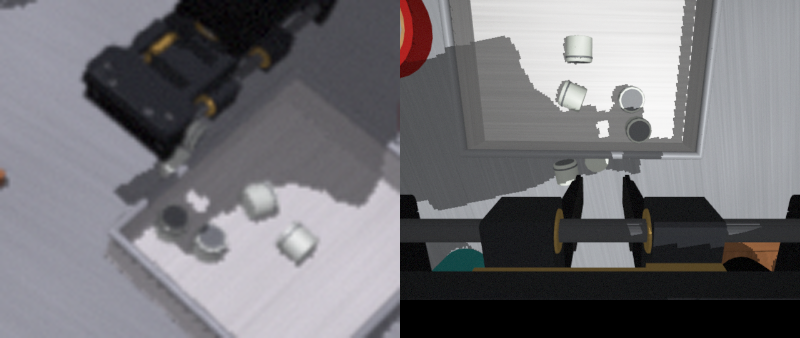

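>>> carry_out --rows '[0,-1,0,-0.003,-0.002,-0.01,0.7,0,0,0,0,0,-0.02,0.7,0,0,0,0,0,-0.02,0.7,0,0,0,0,0,-0.012,0.7,0,0,0,0,0,-0.008,0.7,0,0,0,0,0,0,0.85,0,0,0,0,0,0,1,0,0,0,0,0,0,1]'

```text
time_s: 40.8
eef_pos: [0.487, 0.2305, 0.0269]
eef_rot: [0.074, 0.688, -0.06, 0.719]
contact_force: [-0.7, -0.2, -0.1]
gripper_width: 0.0225
```

>>> carry_out --rows '[0,0,0,0,0,0.01,1,0,0,0,0,0,0.035,1,0,2.5,0,0,0,0.035,1,0,0,0,-0.008,0.03,0.005,1,0,0,0,-0.014,0.04,0,1,0,0,0,-0.014,0.03,0,1,0,0,0,0,0,-0.02,1,0,0,0,0,0,-0.03,1]'

```text
time_s: 41.8
eef_pos: [0.4513, 0.3346, 0.073]
eef_rot: [0.075, 0.701, -0.059, 0.707]
contact_force: [0.4, 0.5, -0.2]
gripper_width: 0.0226
```

>>> carry_out --rows '[0,0,0,0,0,-0.015,1,0,0,0,0,0,0,1,0,0,0,0,0,0,0.8,0,0,0,0,0,0,0.6,0,0,0,0,0,0,0.6,0,0,0,0,0,0.03,0.6,0,0,0,0,0,0.035,0.6,0,0,0,0,-0.02,0.01,0.6]'

```text
time_s: 42.8
eef_pos: [0.4516, 0.3144, 0.1366]
eef_rot: [0.075, 0.701, -0.059, 0.707]
contact_force: [0.4, -0.6, -0.7]
gripper_width: 0.0379
```

>>> carry_out --rows '[0,0,0,0,-0.04,0,0.6,0,0,0,0,-0.035,0,0.6,0,0,0,0,-0.02,0,0.6,0,0,0,0,0,0,0.6,0,0,0,0,0,0,0.6,0,0,0,0,0,0,0.6,0,0,0,0,0,0,0.6,0,0,0,0,0,0,0.6]'

```text
time_s: 43.8
eef_pos: [0.4495, 0.2132, 0.1352]
eef_rot: [0.075, 0.701, -0.059, 0.707]
contact_force: [0.0, 0.1, -1.0]
gripper_width: 0.038
```

```bash
python3 - <<'E'
from w import *
s,A=st()
c=viewer.get_calibration('wrist'); W=viewer.snapshot('wrist'); cv2.imwrite('pics/wrist9.png',W[:,:,::-1])
print('C expected px',proj('wrist',[[.4525,.2295,.0115]]))
import pickle; pickle.dump(c,open('c9.pkl','wb'))
cv2.imwrite('pics/v9.png',W[:480,:,::-1])
E
```

```text
t 43.8 q [0.3  0.44 1.98 0.03 0.7  0.47] p [0.4495 0.2132 0.1352] F [ 0.   0.1 -1. ] w 0.038
toolx [ 0.01   0.021 -1.   ] jaw [ 0.982 -0.189  0.006]
C expected px [[324.09235912 221.61648826]]
```

View pics/v9.png

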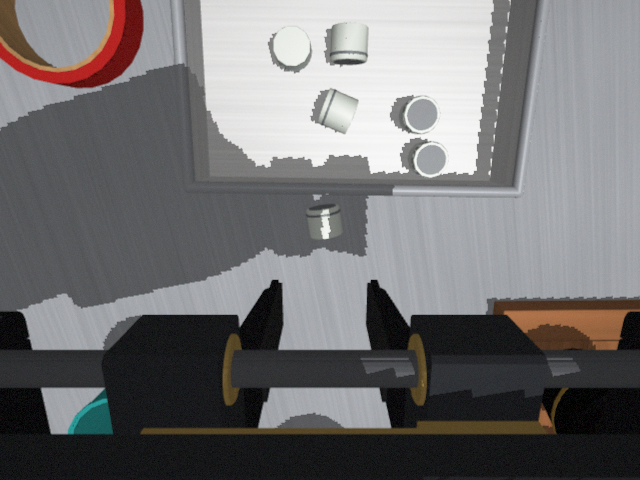

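Five caps are in the pan. The last is at wrist px (324,221), exactly as predicted.

>>> carry_out --rows '[0,0,0,0.003,0.013,-0.02,0.6,0,0,0,0,0,-0.03,0.6,0,0,0,0,0,-0.03,0.6,0,0,0,0,0,-0.018,0.6,0,0,0,0,0,-0.01,0.6,0,0,0,0,0,0,0.8,0,0,0,0,0,0,1,0,0,0,0,0,0,1]'

```text
time_s: 44.85
eef_pos: [0.4537, 0.228, 0.0259]
eef_rot: [0.075, 0.7, -0.058, 0.708]
contact_force: [0.3, 0.3, 0.4]
gripper_width: 0.0229
```

>>> carry_out --rows '[0,0,0,0,0,0,1,0,0,0,0,0,0.02,1,0,0,0,0,0,0.035,1,0,0,0,0,0,0.03,1,0,0,0,-0.002,0.04,0,1,0,0,0,-0.004,0.05,0,1,0,0,0,0,0.03,0,1,0,0,0,0,0,-0.02,1]'

```text
time_s: 45.85
eef_pos: [0.4486, 0.352, 0.0979]
eef_rot: [0.077, 0.697, -0.057, 0.71]
contact_force: [-0.3, -1.0, -0.0]
gripper_width: 0.0222
```

>>> carry_out --rows '[0,0,0,0,0.02,-0.01,1,0,0,0,0,0,-0.02,1,0,0,0,0,0,-0.02,1,0,0,0,0,0,0,0.8,0,0,0,0,0,0,0.6,0,0,0,0,0,0,0.6,0,0,0,0,0,0.03,0.6,0,0,0,0,0,0.05,0.6]'

```text
time_s: 46.85
eef_pos: [0.4485, 0.3758, 0.1282]
eef_rot: [0.077, 0.698, -0.058, 0.71]
contact_force: [-0.3, 0.7, -0.3]
gripper_width: 0.0378
```

>>> carry_out --rows '[0,0,0,-0.01,0.03,0.04,0.6,0,0,0,-0.02,0.05,0.03,0.6,0,0,0,-0.02,0.05,0.02,0.6,0,0,0,-0.02,0.05,0,0.6,0,0,0,-0.02,0.05,0,0.6,0,0,0,-0.01,0.03,0,0.6,0,0,0,0,0,0,0.6,0,0,0,0,0,0,0.6]'

```text
time_s: 47.85
eef_pos: [0.3455, 0.643, 0.2333]
eef_rot: [0.083, 0.694, -0.055, 0.713]
contact_force: [0.8, -0.0, -0.5]
gripper_width: 0.0382
```

```bash
python3 - <<'E'
from w import *
from m import blob
s,A=st()
t=snap('top','top9.png'); c=snap('scene','scene9.png')
for k,P in dict(l=(.6115,.0777,.136),m=(.5961,-.0068,.136),r=(.5807,-.0917,.136),rl=(.6961,.0623,.136),rm=(.6807,-.0222,.136),rr=(.6653,-.1071,.136)).items():
    p=proj('top',P)[0].round().astype(int); i=t.astype(int); m=(i[...,0]-i[...,2]>35)&(i[...,0]>140)
    q=np.zeros_like(m); q[p[1]-9:p[1]+10,p[0]-9:p[0]+10]=1
    o,a,_=blob(m&q,*p); print(k,((ray('top',o,.136)-P)*1e3).round(1),a)
cv2.imwrite('pics/v10.png',np.hstack([cv2.resize(t[150:430,70:410],(420,346)),cv2.resize(c[170:400,210:560],(380,346))])[:,:,::-1])
E
```

```text
t 47.85 q [ 0.99  0.63  1.3  -0.01  1.16  1.19] p [0.3455 0.643  0.2333] F [ 0.8 -0.  -0.5] w 0.0382
toolx [ 0.03   0.037 -0.999] jaw [ 0.981 -0.194  0.023]
l [ 0.  0. -0.] 48
m [ 0.5 -0.1 -0. ] 47
r [-0.2 -1.1 -0. ] 46
rl [1.2 0.2 0. ] 47
rm [ 0.8 -0.3 -0. ] 47
rr [ 0.3 -0.2 -0. ] 43
```

View pics/v10.png

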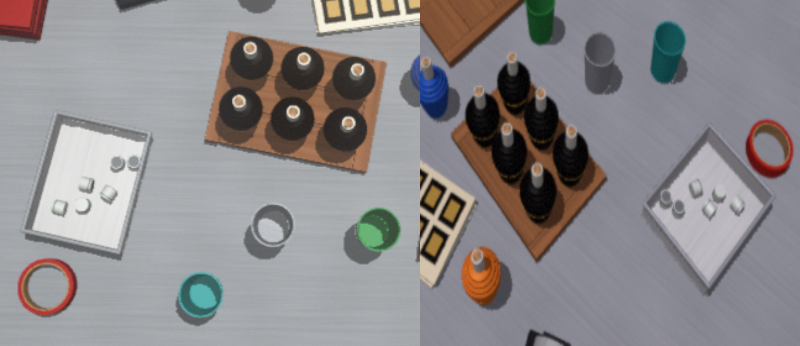

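The last view shows all six caps in the pan (crop (60–135, 160–208)), the beaker upright and empty at (272,226), the 2×3 grid upright, and the tape in place.

```bash
python3 -c "
from station import bot
print(bot.hand_in())"
```

```text
the job is handed in; nothing more can be done
None
```

The job is done and handed in at about 48 s of the 72 s allowed, but the pour spilled three caps that I had to pick up.

- **Bottles:** the three supply bottles stand in the near row. In the top view their corks are within about 1 mm of the spots I worked out. The standing row reads within about 1 mm of where it started, which is within measuring error. All six are upright.
- **Caps:** on the first pour only three of the six landed in the pan. I had pitched the tool after gripping the beaker, so its mouth swung toward the board and the other three fell on the bench beside the pan. I picked those up one at a time and put them in. The last picture shows all six in the pan.
- **Beaker, tape and look-alikes:** the empty beaker stands upright on the bench where it started, outside the pan. The tape and the look-alikes I could see in the last picture are where they were. The gripper is clear of everything.

One mid-task check disagreed. The scene camera read two standing-row corks 9 mm off, probably because their colour ran into the wooden board behind them. The top view showed both within about 1 mm, both then and at the end.

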